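Stack the lugged reed boxes on their foot

ROBOT

A 7-joint arm with a two-finger parallel gripper is mounted at the origin on the work surface. World frame = base frame: x ahead of the robot, y to its left, z up, the work surface at z = 0. Lengths are in m, angles in rad, forces in N, time in s.
With the tool pointing down it reaches from about 0.35 to 0.775 m from the base axis. Payload 3.1 kg.
Tool frame: the origin (TCP) lies midway between the tips of the shut fingers; the grasp point (between the pads) lies 19 mm behind it (arm.hold_point_z is the distance from the TCP to the grasp point, in m); x points along the fingers, y is the direction in which the jaws open and shut, and the axes are right-handed (so a half turn about x gives the same grasp; the last joint's range is limited). The gripper opens to 85 mm and grips with 20 to 120 N. Pads are 22 mm wide; open, the fingers measure 114 mm over their backs; the gripper's body (76 mm by 85 mm) begins 54 mm behind the grasp point. The pads swing forward as they close: fully open they stand 13 mm farther back than shut.
Start: joints at [1.153, 0.311, 0.014, 1.512, -0.004, 1.319, -0.027], TCP at [0.202, -0.512, 0.231] pointing down, gripper open.
Joint ranges: [-2.7, 2.7], [-0.3, 1.91], [-1.27, 1.3], [0.12, 2.57], [-1.44, 4.58], [0.2, 2.03], [-3.05, 3.05]. Speed limits (rad/s): [2.79, 2.79, 3.14, 3.14, 3.14, 3.14, 3.14].

INTERFACE

Orientations are given as a unit quaternion [x, y, z, w].
In Python, from bench import arm gives the robot as it stands.
- The arm moves only by the shell command python3 -m crank 'ROWS' [FORCE]. ROWS is text: rows parted by semicolons, each of 7 numbers parted by spaces: the shift along the tool's x, y, z in units of 150 mm (1.0 is 150 mm), then the turn, a rotation vector about the tool's x, y, z in units of pi/2 rad (1.0 is pi/2 rad), then the opening, from -1 (shut) to 1 (fully open). In form: tx ty tz wx wy wz hand; .... A call has 1 to 12 rows; each row is the pose to reach, as a shift and turn from the pose measured when the call began, along the tool's axes at that moment; what a row does not reach only later rows make up. A row lasts 1/12 s, in which the tool goes at most 41.7 mm and 7.16 degrees, less where a joint would pass 70% of its speed; a pose out of reach is approached as far as the arm can. A call with a number of a shift or a turn outside -1 to 1 is refused whole. A call with a gripper value outside its range is refused whole. The fingers move at their own pace and stop on an object; FORCE is the grip in N (left out, the last holds). Time passes only in rows, so rows that repeat a pose let the fingers close. It gives the time, the measured TCP pose, the force and the opening at its end, in the units of the state.
- arm.sense(): the state, without advancing time (a new reading comes with each control period).
- arm.grab_frame(name): name is "side" or "top"; returns a dict with "frame" (384x512x3 uint8, red, green, blue), "z_map" (384x512 float32, m along the optical axis (not along the pixel's ray), 0 where there is no reading), "fx", "fy", "cx", "cy" (pixels), "dist" ([k1, k2, p1, p2, k3] as OpenCV has them; the pictures are not rectified), "world_from_camera" (4x4, takes a point from camera to world coordinates). Camera axes: x right, y up, looking along -z (the intrinsics and any distortion apply to the point x, -y, -z); pixel columns grow to the right and rows downward; lengths in m; the calibration is good to about 2 mm. A picture is of the moment at which its call begins.
- arm.finish_job(): hands the job in, once; it reports no verdict.
The state is a dict: "clock": time; "joint_pos": joint angles; "qvel": joint speeds; "tau": joint torques, N m; "position": TCP position; "eef_rot": TCP orientation; "ft_force": force on the tool from outside, world axes, zero at the start; "ft_torque": the same for the moment, N m; "gripper_width": finger opening in m.
Only numpy, scipy, OpenCV 4.12 (cv2) and the standard library are available. Lean on these libraries where they do the work, as an engineer would, in place of code of your own. Each camera call takes 0.05 s, during which the arm holds its last target.

TASK

Stack the three oblong reed boxes that have brass lugs on their lids on the lugged mahogany foot, one box at a time: the deepest goes on the foot, then the middle one on it, then the shallowest on top. Each must sit fully down, square and upright, with its base locked over the lugs below. Leave the oblong box with the plain lid, the two round tins and the brass pitch pipe where they are.

Things in the scene. Friction and masses are not known exactly. Their poses are not given: they have to be found in the camera images.
- deep_c (a point): Oblong wooden box, darker lid, 84 (x) by 52 (y) by 68 mm high without lugs (the deepest), 300 g, plain upright sides. Two brass lugs on the lid, 7 mm high, 16 mm wide tapering to 10, at x = +-24 mm; two square recesses below at the same places, 20 mm wide, 9 deep, lock over the lugs of foot or lid, either way round. Point: box centre, 34 mm above underside, 34 mm below flat lid top; z up.
- middle_c (a point): Oblong wooden box, darker lid, 84 (x) by 52 (y) by 52 mm high without lugs (middle one), 240 g, plain upright sides. Two brass lugs on the lid, 7 mm high, 16 mm wide tapering to 10, at x = +-24 mm; two square recesses below at the same places, 20 mm wide, 9 deep, lock over the lugs of foot or lid, either way round. Point: box centre, 26 mm above underside, 26 mm below flat lid top; z up.
- shallow_c (a point): Oblong wooden box, darker lid, 84 (x) by 52 (y) by 36 mm high without lugs (the shallowest), 180 g, plain upright sides. Two brass lugs on the lid, 7 mm high, 16 mm wide tapering to 10, at x = +-24 mm; two square recesses below at the same places, 20 mm wide, 9 deep, lock over the lugs of foot or lid, either way round. Point: box centre, 18 mm above underside, 18 mm below flat lid top; z up.
- foot_top (a point): Dark mahogany stacking foot, a slab fixed to the bench, 104 mm (x) by 72 mm (y) by 12 mm high, with two tapered brass lugs like those on the lids (7 mm high, 24 mm either side of the centre along x). The point is the centre of the slab's flat top, 12 mm above the bench; x along the line of the lugs, z up.
- plain: Oblong wooden box of the same wood, 84 by 52 by 52 mm high, with a flat dark lid without lugs; stays where it is. Origin at the centre of its underside.
- tin_big: Round dark tin with a brass band, 60 mm across, 42 mm high; stays where it is. Origin at the centre of its underside.
- tin_small: Round dark tin with a brass band, 44 mm across, 30 mm high; stays where it is. Origin at the centre of its underside.
- pipe: Round flat brass pitch pipe with eight dark slots on top, 56 mm across, 14 mm high; stays where it is. Origin at the centre of its underside.
Mind the look-alikes: they are no part of the job. What is shaped like the part that bears shallow_c but green or turquoise is not meant.

How it is judged:
By the outcome, as a careful person would: the job done as asked, in the order asked, and still so for the second after the job is handed in, with the robot touching nothing.
It also fails if it takes over 96 s, if anything falls off the work surface, if the arm or the gripper's body presses on something with over 40 N, if the wrist force passes 120 N, or if a joint passes its speed limit or range.

## Working session

There is one attempt and no reset: what is moved stays moved. The work goes in short steps, Python scripts to look and compute and a shell command to move; the robot and the scene stay as the last step left them, time stands still between calls to the robot, and variables do not carry over. Pictures are saved under pics/ and viewed, and the job is handed in when it is done.

```bash
ls; mkdir -p pics; python3 - <<'E'
from bench import arm
import cv2,numpy as np
s=arm.sense()
for k,v in s.items(): print(k,np.round(v,4))
print(arm.hold_point_z)
for n in("side","top"):
    f=arm.grab_frame(n); np.savez(f"{n}0.npz",**f)
    cv2.imwrite(f"pics/{n}0.png",cv2.cvtColor(f["frame"],cv2.COLOR_RGB2BGR))
    print(n,f["fx"],f["fy"],f["cx"],f["cy"],f["dist"]);print(np.round(f["world_from_camera"],4))
E
```

```text
pics
clock 0.0
joint_pos [ 1.1533  0.3117  0.014   1.5131 -0.0044  1.3192 -0.0272]
qvel [-0.0004 -0.0005  0.0007  0.0008 -0.0009 -0.0021 -0.0001]
tau [-1.00000e-04 -3.79913e+01  1.46000e-01 -2.30593e+01  1.23000e-02
  1.36000e-02  0.00000e+00]
position [ 0.2016 -0.5109  0.2302]
eef_rot [-0.6945 -0.1329  0.6948 -0.1313]
ft_force [-0.2038  0.156   0.2692]
ft_torque [ 0.0421  0.0092 -0.0061]
gripper_width 0.0852
0.0187
side 432.5329047301446 432.5329047301446 255.63842485156005 187.60712658603006 [-0.13057678  0.          0.          0.          0.        ]
[[-0.71    0.4773 -0.5177 -0.0669]
 [-0.7039 -0.4583  0.5427  0.7384]
 [ 0.0218  0.7497  0.6614  0.8919]
 [ 0.      0.      0.      1.    ]]
top 471.1422366664173 471.1422366664173 256.9269222587541 189.3067823629227 [-0.11661811  0.          0.          0.          0.        ]
[[-0.029   0.9955 -0.0899  0.4834]
 [-0.9995 -0.0297 -0.0064  0.0548]
 [-0.009   0.0897  0.9959  1.0769]
 [ 0.      0.      0.      1.    ]]
```

View pics/side0.png

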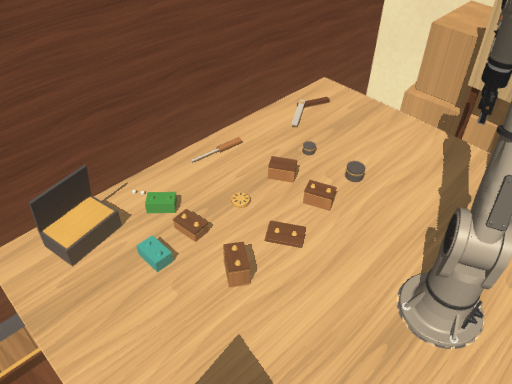

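View pics/top0.png

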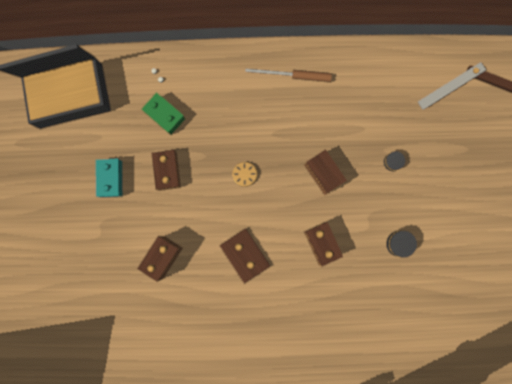

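```bash
cat >h.py <<'E'
import numpy as np,cv2
def K(f): return np.array([[f["fx"],0,f["cx"]],[0,f["fy"],f["cy"]],[0,0,1.]])
def ray(f,uv):
    p=cv2.undistortPoints(np.asarray(uv,float).reshape(-1,1,2),K(f),np.array(f["dist"],float)).reshape(-1,2)
    return np.c_[p[:,0],-p[:,1],-np.ones(len(p))]
def plane(f,uv,z):
    T=f["world_from_camera"];d=ray(f,uv)@T[:3,:3].T;o=T[:3,3]
    return o+d*((z-o[2])/d[:,2])[:,None]
def cloud(f):
    h,w=f["z_map"].shape;u,v=np.meshgrid(np.arange(w),np.arange(h))
    d=ray(f,np.c_[u.ravel(),v.ravel()])*f["z_map"].reshape(-1,1);T=f["world_from_camera"]
    return (d@T[:3,:3].T+T[:3,3]).reshape(h,w,3)
def brass(f,win,sat=140,val=110):
    hsv=cv2.cvtColor(f["frame"],cv2.COLOR_RGB2HSV);x0,y0,x1,y1=win
    m=np.zeros(hsv.shape[:2],np.uint8)
    m[y0:y1,x0:x1]=cv2.inRange(hsv,(12,sat,val),(32,255,255))[y0:y1,x0:x1]
    n,l,st,c=cv2.connectedComponentsWithStats(m)
    return [(st[i,4],c[i]) for i in range(1,n) if st[i,4]>8]
E
cat >m.py <<'E'
import sys
from h import *
f=dict(np.load("top0.npz"));g=dict(np.load("side0.npz"))
W=cloud(f)
hsv=cv2.cvtColor(f["frame"],cv2.COLOR_RGB2HSV)
for name,(u,v),z in [("shallow",(165,170),.036),("deep",(160,258),.068),("foot",(246,255),.012),("middle",(323,244),.052),("plain",(325,171),.052)]:
    P=W[v-32:v+33,u-32:u+33]
    zc=np.median(W[v-4:v+5,u-4:u+5,2])
    m=(abs(P[...,2]-zc)<.005).astype(np.uint8)
    if name=="foot": m=((P[...,2]>.007)&(P[...,2]<.025)).astype(np.uint8)
    n,l,st,c=cv2.connectedComponentsWithStats(m); i=l[32,32] or 1+np.argmax(st[1:,4])
    cs,_=cv2.findContours((l==i).astype(np.uint8),cv2.RETR_EXTERNAL,cv2.CHAIN_APPROX_NONE)
    ct=max(cs,key=len).reshape(-1,2)+[u-32,v-32]
    q=plane(f,ct,z)[:,:2]
    r=cv2.minAreaRect((q*1000).astype(np.float32))
    print(name,"z",zc.round(4),"rect",np.round(r[0],1),np.round(r[1],1),round(r[2],1))
    bl=brass(f,(u-28,v-28,u+28,v+28))
    for a,c in bl: print("   brass",a,c.round(1),(plane(f,[c],z+.0055)[0,:2]*1000).round(1))
    if len(bl)==2:
        a,b=[plane(f,[c],z+.0055)[0,:2]*1000 for _,c in bl]
        d=a-b;print("   lug mid",((a+b)/2).round(1),np.linalg.norm(d).round(1),np.degrees(np.arctan2(d[1],d[0])).round(1)%180)
E
python3 m.py
```

```text
shallow z 0.0361 rect [629.3 266.9] [85.3 54. ] 6.7
   brass 32 [162.2 158.3] [652.7 271. ]
   brass 30 [164.5 179.6] [604.7 266.3]
   lug mid [628.7 268.7] 48.3 5.6
deep z 0.069 rect [432.4 280.3] [52.9 84.8] 55.9
   brass 31 [161.9 249.2] [451.9 267.5]
   brass 30 [149.9 268.4] [411.6 294. ]
   lug mid [431.7 280.8] 48.2 146.6
foot z 0.0124 rect [431.3  94.3] [104.   70.7] 31.4
   brass 35 [237.9 246.7] [451.4 107.9]
   brass 35 [249.7 264.8] [410.4  82.5]
   lug mid [430.9  95.2] 48.2 31.8
middle z 0.052 rect [453.2 -80.5] [83.2 53.5] 22.9
   brass 39 [319.1 234.1] [474.4 -70.1]
   brass 40 [328.4 254.5] [430.  -88.6]
   lug mid [452.2 -79.3] 48.1 22.6
plain z 0.052 rect [611.8 -90.8] [83.6 53.4] 32.1
```

```bash
cat >n.py <<'E'
import sys,numpy as np
from scipy.spatial.transform import Rotation as R
from bench import arm
s=arm.sense()
p=np.array(s["position"]);r=R.from_quat(s["eef_rot"]);M=r.as_matrix()
y=np.degrees(np.arctan2(M[1,1],M[0,1]))
print("t",round(float(s["clock"]),2),"pos",(p*1000).round(1),"jawyaw",y.round(1),"tilt",np.degrees(np.arccos(min(1,-M[2,0]))).round(2),"w",round(float(s["gripper_width"])*1000,1),"F",np.round(s["ft_force"],1),"q",np.round(s["joint_pos"],2))
if len(sys.argv)>1:
    t=np.array([float(a) for a in sys.argv[1:4]])/1000;a0=float(sys.argv[4])
    for a in (a0,a0+180):
        c,q=np.cos(np.radians(a)),np.sin(np.radians(a))
        D=np.array([[0,c,q],[0,q,-c],[-1,0,0]])
        w=(r.inv()*R.from_matrix(D)).as_rotvec()
        print(a,"shift",(M.T@(t-p)/.15).round(3),"turn",(w/(np.pi/2)).round(3))
E
python3 n.py 432 280.5 230 56.4
python3 - <<'E'
from h import *
g=dict(np.load("side0.npz"))
for n,w,z in [("shallow",(172,208,210,242),.036),("deep",(222,238,254,288),.068),("foot",(264,220,308,248),.012),("middle",(300,178,340,212),.052)]:
    P=[plane(g,[c],z+.004)[0,:2]*1000 for a,c in brass(g,w)]
    print(n,[p.round(1) for p in P],np.mean(P,0).round(1))
E
```

```text
t 0.1 pos [ 201.6 -511.   230.3] jawyaw -68.5 tilt 0.12 w 85.4 F [ 0.3 -1.2  0.7] q [ 1.15  0.31  0.01  1.51 -0.    1.32 -0.03]
56.4 shift [ 0.011 -4.345 -3.366] turn [-1.387e+00 -1.000e-03  1.000e-03]
236.4 shift [ 0.011 -4.345 -3.366] turn [0.613 0.001 0.001]
shallow [array([615.8, 275.8])] [615.8 275.8]
deep [array([411.5, 295.8])] [411.5 295.8]
foot [array([428.9,  96.5])] [428.9  96.5]
middle [array([438.4, -55.3])] [438.4 -55.3]
```

```bash
python3 -m crank '0 -0.2 -0.25 -0.07 0 0 1;0 -0.4 -0.5 -0.14 0 0 1;0 -0.6 -0.75 -0.21 0 0 1;0 -0.8 -1 -0.28 0 0 1;0 -0.8 -1 -0.28 0 0 1'; python3 n.py 400 -150 230 -20
```

```text
clock: 0.52
position: [0.2994, -0.3394, 0.2302]
eef_rot: [0.648, 0.285, -0.647, 0.282]
ft_force: [0.6, -0.3, -0.1]
gripper_width: 0.0853
t 0.52 pos [ 299.4 -339.4  230.2] jawyaw -42.7 tilt 0.27 w 85.3 F [ 0.6 -0.3 -0.1] q [ 0.97  0.12 -0.17  1.75  0.02  1.27  0.05]
-20.0 shift [ 0.007 -0.365 -1.382] turn [-0.253 -0.002  0.002]
160.0 shift [ 0.007 -0.365 -1.382] turn [1.747 0.002 0.003]
```

```bash
python3 -m crank '0 -0.06 -0.25 -0.07 0 0 1;0 -0.13 -0.5 -0.14 0 0 1;0 -0.2 -0.75 -0.21 0 0 1;0 -0.26 -1 -0.28 0 0 1'; python3 n.py 420 -50 230 0; python3 -m crank '0 -0.06 -0.25 -0.07 0 0 1;0 -0.13 -0.5 -0.14 0 0 1;0 -0.2 -0.75 -0.21 0 0 1;0 -0.26 -1 -0.28 0 0 1';  python3 n.py 440 100 230 30
```

```text
clock: 0.85
position: [0.3726, -0.2006, 0.2306]
eef_rot: [0.57, 0.421, -0.569, 0.418]
ft_force: [0.4, -0.9, -0.3]
gripper_width: 0.0856
t 0.85 pos [ 372.6 -200.6  230.6] jawyaw -17.2 tilt 0.28 w 85.6 F [ 0.4 -0.9 -0.3] q [ 0.79  0.07 -0.35  1.81  0.02  1.27  0.13]
0.0 shift [ 0.008  0.004 -1.052] turn [-0.192 -0.003  0.001]
180.0 shift [ 0.008  0.004 -1.052] turn [1.808 0.002 0.004]
clock: 1.18
position: [0.379, -0.0438, 0.231]
eef_rot: [0.463, 0.536, -0.462, 0.533]
ft_force: [1.3, -0.1, -0.1]
gripper_width: 0.0853
t 1.18 pos [379.  -43.8 231. ] jawyaw 8.3 tilt 0.27 w 85.3 F [ 1.3 -0.1 -0.1] q [ 0.62 -0.02 -0.53  1.9  -0.02  1.26  0.24]
30.0 shift [ 0.01   0.541 -0.89 ] turn [-0.241 -0.003  0.   ]
210.0 shift [ 0.01   0.541 -0.89 ] turn [1.759 0.    0.004]
```

```bash
python3 -m crank '0 0.14 -0.22 -0.06 0 0 1;0 0.27 -0.45 -0.12 0 0 1;0 0.4 -0.67 -0.18 0 0 1;0 0.54 -0.89 -0.24 0 0 1;0 0.54 -0.89 -0.24 0 0 1'; python3 n.py 432 280.5 160 56.4
```

```text
clock: 1.6
position: [0.4408, 0.1091, 0.2317]
eef_rot: [0.353, 0.617, -0.346, 0.612]
ft_force: [1.0, 1.5, -0.3]
gripper_width: 0.0853
t 1.6 pos [440.8 109.1 231.7] jawyaw 30.7 tilt 0.71 w 85.3 F [ 1.   1.5 -0.3] q [ 0.38  0.17 -0.73  1.74  0.11  1.28  0.16]
56.4 shift [ 0.492  0.53  -1.007] turn [-0.285 -0.006 -0.005]
236.4 shift [ 0.492  0.53  -1.007] turn [ 1.715 -0.007  0.008]
```

```bash
python3 n.py 432 280.5 160 56.4
```

```text
t 1.6 pos [440.8 109.1 231.7] jawyaw 30.7 tilt 0.71 w 85.3 F [ 1.   1.5 -0.3] q [ 0.38  0.17 -0.73  1.74  0.11  1.28  0.16]
56.4 shift [ 0.492  0.53  -1.007] turn [-0.285 -0.006 -0.005]
236.4 shift [ 0.492  0.53  -1.007] turn [ 1.715 -0.007  0.008]
```

```bash
python3 -m crank '0.1 0.1 -0.2 -0.06 0 0 1;0.2 0.2 -0.4 -0.12 0 0 1;0.3 0.32 -0.6 -0.18 0 0 1;0.4 0.43 -0.8 -0.24 0 0 1;0.49 0.53 -1 -0.285 -0.006 -0.005 1;0.49 0.53 -1 -0.285 -0.006 -0.005 1;0.49 0.53 -1 -0.285 -0.006 -0.005 1'; python3 n.py 432 280.5 25 56.4
```

```text
clock: 2.18
position: [0.4302, 0.2817, 0.159]
eef_rot: [0.202, 0.679, -0.203, 0.676]
ft_force: [-0.2, -0.5, -0.0]
gripper_width: 0.0856
t 2.18 pos [430.2 281.7 159. ] jawyaw 56.7 tilt 0.19 w 85.6 F [-0.2 -0.5 -0. ] q [ 0.02  0.41 -0.84  1.7   0.32  1.18  0.09]
56.4 shift [0.893 0.001 0.017] turn [ 0.003 -0.002  0.001]
236.4 shift [0.893 0.001 0.017] turn [-1.997e+00 -1.000e-03 -3.000e-03]
```

```bash
python3 -m crank '0.2 0 0.01 0 0 0 1;0.4 0 0.017 0 0 0 1;0.6 0 0.017 0.003 0 0 1;0.75 0 0.017 0.003 -0.002 0 1;0.85 0 0.017 0.003 -0.002 0 1;0.9 0 0.017 0.003 -0.002 0.001 1;0.9 0 0.017 0.003 -0.002 0.001 1'; python3 n.py 432 280.5 24 56.4
```

```text
clock: 2.77
position: [0.4317, 0.2775, 0.0226]
eef_rot: [0.204, 0.677, -0.206, 0.676]
ft_force: [-0.1, 0.3, -0.3]
gripper_width: 0.0852
t 2.77 pos [431.7 277.5  22.6] jawyaw 56.3 tilt 0.21 w 85.2 F [-0.1  0.3 -0.3] q [-0.06  0.58 -0.73  1.85  0.48  0.91 -0.04]
56.4 shift [-0.009  0.018 -0.01 ] turn [-0.002 -0.     0.002]
236.4 shift [-0.009  0.018 -0.01 ] turn [1.998 0.004 0.   ]
```

```bash
python3 -m crank '-0.01 0.02 -0.01 0 0 0.002 1;-0.01 0.02 -0.01 0 0 0.002 1;-0.01 0.02 -0.01 0 0 0.002 1'; python3 n.py 432 280.5 24 56.4
```

```text
clock: 3.02
position: [0.4334, 0.2814, 0.0256]
eef_rot: [0.206, 0.676, -0.205, 0.677]
ft_force: [-0.0, 0.2, -0.7]
gripper_width: 0.0855
t 3.02 pos [433.4 281.4  25.6] jawyaw 56.2 tilt 0.16 w 85.5 F [-0.   0.2 -0.7] q [-0.06  0.57 -0.74  1.84  0.48  0.91 -0.04]
56.4 shift [ 0.01  -0.01  -0.005] turn [-0.002  0.001 -0.001]
236.4 shift [ 0.01  -0.01  -0.005] turn [ 1.998e+00 -2.000e-03 -1.000e-03]
```

```bash
python3 -m crank '0 -0.005 -0.005 0 0 0 -1;0 -0.005 -0.005 0 0 0 -1;0 -0.005 -0.005 0 0 0 -1;0 -0.005 -0.005 0 0 0 -1;0 -0.005 -0.005 0 0 0 -1;0 -0.005 -0.005 0 0 0 -1;0 -0.005 -0.005 0 0 0 -1;0 -0.005 -0.005 0 0 0 -1' 50; python3 n.py 432 280.5 110 56.4
```

```text
clock: 3.68
position: [0.4325, 0.2811, 0.0263]
eef_rot: [0.206, 0.676, -0.205, 0.678]
ft_force: [-1.4, -1.7, 5.5]
gripper_width: 0.0518
t 3.68 pos [432.5 281.1  26.3] jawyaw 56.2 tilt 0.17 w 51.8 F [-1.4 -1.7  5.5] q [-0.06  0.57 -0.74  1.84  0.48  0.91 -0.04]
56.4 shift [-0.558 -0.004  0.001] turn [-0.002  0.001 -0.001]
236.4 shift [-0.558 -0.004  0.001] turn [ 1.998 -0.002 -0.002]
```

```bash
python3 -m crank '-0.1 0 0 0 0 0 -1;-0.25 0 0 0 0 0 -1;-0.4 0 0 0 0 0 -1;-0.55 0 0 0 0 0 -1;-0.6 0 0 0 0 0 -1;-0.6 0 0 0 0 0 -1'; python3 n.py 431 95 110 121.7; python3 - <<'E'
from h import *
from bench import arm
for n in("side","top"):
    f=arm.grab_frame(n); np.savez(f"{n}1.npz",**f)
    cv2.imwrite(f"pics/{n}1.png",cv2.cvtColor(f["frame"],cv2.COLOR_RGB2BGR))
E
```

```text
clock: 4.18
position: [0.4333, 0.2821, 0.1177]
eef_rot: [0.207, 0.675, -0.204, 0.678]
ft_force: [-0.4, 0.7, -3.4]
gripper_width: 0.0515
t 4.18 pos [433.3 282.1 117.7] jawyaw 56.2 tilt 0.39 w 51.5 F [-0.4  0.7 -3.4] q [ 0.    0.46 -0.81  1.75  0.37  1.09  0.05]
121.7 shift [ 0.048 -1.045  0.681] turn [-0.728  0.004 -0.002]
301.7 shift [ 0.048 -1.045  0.681] turn [ 1.272 -0.002 -0.005]
```

View pics/side1.png

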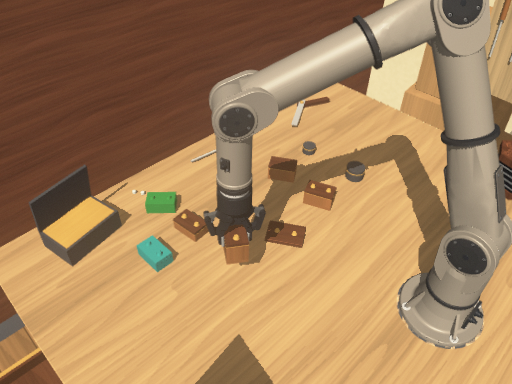

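```bash
python3 -m crank '0 -0.1 0.07 -0.07 0 0 -1;0 -0.2 0.14 -0.14 0 0 -1;0 -0.3 0.2 -0.21 0 0 -1;0 -0.4 0.27 -0.28 0 0 -1;0.01 -0.5 0.34 -0.35 0 0 -1;0.01 -0.6 0.41 -0.42 0 0 -1;0.02 -0.7 0.48 -0.49 0 0 -1;0.02 -0.8 0.55 -0.56 0 0 -1;0.03 -0.9 0.61 -0.63 0 0 -1;0.03 -1 0.67 -0.7 0.004 -0.002 -1;0.03 -1 0.68 -0.728 0.004 -0.002 -1;0.03 -1 0.68 -0.728 0.004 -0.002 -1'; python3 n.py 431 95 70 121.7
```

```text
clock: 5.28
position: [0.4319, 0.0967, 0.1086]
eef_rot: [-0.193, 0.684, 0.192, 0.677]
ft_force: [0.1, 0.9, -3.9]
gripper_width: 0.0513
t 5.28 pos [431.9  96.7 108.6] jawyaw 121.6 tilt 0.55 w 51.3 F [ 0.1  0.9 -3.9] q [ 0.64  0.44 -1.13  1.93  0.45  1.07  1.44]
121.7 shift [ 0.258 -0.007 -0.008] turn [-0.001 -0.006 -0.001]
301.7 shift [ 0.258 -0.007 -0.008] turn [ 1.999e+00 -1.000e-03  9.000e-03]
```

```bash
python3 -m crank '0.1 -0.007 -0.008 0 -0.006 -0.001 -1;0.2 -0.007 -0.008 0 -0.006 -0.001 -1;0.3 -0.007 -0.008 0 -0.006 -0.001 -1;0.35 -0.007 -0.008 0 -0.006 -0.001 -1;0.35 -0.007 -0.008 0 -0.006 -0.001 -1;0.35 -0.007 -0.008 0 -0.006 -0.001 -1'; python3 n.py 431 95 40 121.7
```

```text
clock: 5.78
position: [0.4304, 0.0956, 0.0558]
eef_rot: [-0.193, 0.681, 0.193, 0.68]
ft_force: [0.5, -0.1, -2.9]
gripper_width: 0.0517
t 5.78 pos [430.4  95.6  55.8] jawyaw 121.6 tilt 0.06 w 51.7 F [ 0.5 -0.1 -2.9] q [ 0.57  0.5  -1.05  2.    0.54  0.95  1.37]
121.7 shift [ 0.105 -0.006  0.002] turn [-0.001 -0.001 -0.   ]
301.7 shift [ 0.105 -0.006  0.002] turn [ 1.999e+00 -1.000e-03  1.000e-03]
```

```bash
python3 -m crank '0.03 -0.005 0 0 0 0 -1;0.05 -0.005 0 0 0 0 -1;0.07 -0.005 0 0 0 0 -1;0.09 -0.005 0 0 0 0 -1;0.1 -0.005 0 0 0 0 -1;0.11 -0.005 0 0 0 0 -1;0.12 -0.005 0 0 0 0 -1;0.12 -0.005 0 0 0 0 -1'; python3 n.py 431 95 38 121.7
```

```text
clock: 6.45
position: [0.4313, 0.0938, 0.0385]
eef_rot: [-0.193, 0.681, 0.192, 0.68]
ft_force: [-2.1, -2.9, 6.3]
gripper_width: 0.0517
t 6.45 pos [431.3  93.8  38.5] jawyaw 121.6 tilt 0.15 w 51.7 F [-2.1 -2.9  6.3] q [ 0.55  0.53 -1.02  2.02  0.57  0.92  1.34]
121.7 shift [0.003 0.008 0.003] turn [-0.001 -0.001  0.001]
301.7 shift [0.003 0.008 0.003] turn [1.999 0.002 0.002]
```

```bash
python3 -m crank '0.015 0 0 0 0 0 -1;0.015 0 0 0 0 0 -1;0.015 0 0 0 0 0 -1'; python3 n.py;  python3 -m crank '0 0 0 0 0 0 1;0 0 0 0 0 0 1;0 0 0 0 0 0 1;0 0 0 0 0 0 1;-0.3 0 0 0 0 0 1;-0.6 0 0 0 0 0 1;-0.8 0 0 0 0 0 1;-0.8 0 0 0 0 0 1'; python3 n.py 440 -50 140 112.7
```

```text
clock: 6.7
position: [0.4313, 0.0938, 0.0384]
eef_rot: [-0.194, 0.681, 0.191, 0.68]
ft_force: [-6.6, -4.6, 21.0]
gripper_width: 0.0516
t 6.7 pos [431.3  93.8  38.4] jawyaw 121.6 tilt 0.31 w 51.6 F [-6.6 -4.6 21. ] q [ 0.55  0.53 -1.02  2.02  0.58  0.92  1.34]
clock: 7.37
position: [0.436, 0.0973, 0.1646]
eef_rot: [-0.195, 0.676, 0.191, 0.684]
ft_force: [0.7, 0.9, -0.5]
gripper_width: 0.0852
t 7.37 pos [436.   97.3 164.6] jawyaw 121.6 tilt 0.7 w 85.2 F [ 0.7  0.9 -0.5] q [ 0.71  0.35 -1.19  1.86  0.36  1.16  1.52]
112.7 shift [ 0.166 -0.849 -0.493] turn [0.099 0.006 0.005]
292.7 shift [ 0.166 -0.849 -0.493] turn [-1.901 -0.007  0.009]
```

```bash
python3 -m crank '0 -0.08 -0.04 0.07 0 0 1;0 -0.16 -0.08 0.14 0 0 1;0 -0.24 -0.12 0.22 0 0 1;0 -0.32 -0.16 0.3 0 0 1;0 -0.4 -0.21 0.38 0 0 1;0 -0.48 -0.26 0.46 0 0 1;0 -0.56 -0.31 0.54 0 0 1;0 -0.64 -0.36 0.62 0 0 1;0 -0.72 -0.41 0.7 0 0 1;0 -0.8 -0.46 0.78 0 0 1;0 -0.85 -0.49 0.86 0 0 1;0 -0.85 -0.49 0.94 0 0 1'; python3 n.py 452.5 -80 140 -67.3
python3 - <<'E'
from h import *
from bench import arm
for n in("side","top"):
    f=arm.grab_frame(n); np.savez(f"{n}2.npz",**f)
    cv2.imwrite(f"pics/{n}2.png",cv2.cvtColor(f["frame"],cv2.COLOR_RGB2BGR))
E
```

```text
clock: 8.37
position: [0.44, -0.0525, 0.1644]
eef_rot: [0.317, 0.628, -0.316, 0.636]
ft_force: [-0.2, -0.1, 0.2]
gripper_width: 0.0854
t 8.37 pos [440.  -52.5 164.4] jawyaw 36.8 tilt 0.67 w 85.4 F [-0.2 -0.1  0.2] q [ 0.81  0.22 -0.84  1.88  0.19  1.11  0.54]
-67.3 shift [ 0.164 -0.044  0.195] turn [ 1.157  0.    -0.009]
112.7 shift [ 0.164 -0.044  0.195] turn [-0.843  0.008  0.   ]
```

```bash
python3 - <<'E'
from h import *
a=cv2.imread("pics/side2.png")[180:290,200:360];b=cv2.imread("pics/top2.png")[180:320,180:340]
cv2.imwrite("pics/crop2.png",np.hstack([cv2.resize(a,(400,275)),cv2.resize(b,(400,350))[:275]]))
E
```

```text
(no output)
```

View pics/crop2.png

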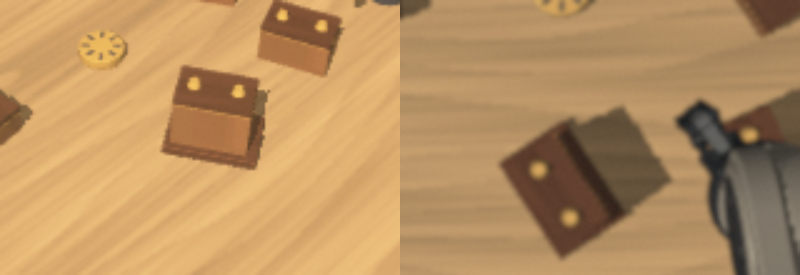

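```bash
cat >c.py <<'E'
import sys
from h import *
# usage: c.py file lidz u v half
f=dict(np.load(sys.argv[1]));z=float(sys.argv[2]);u,v,h=map(int,sys.argv[3:6])
bl=brass(f,(u-h,v-h,u+h,v+h));P=[plane(f,[c],z+.0055)[0,:2]*1000 for _,c in bl]
W=cloud(f)
for (a,c),p in zip(bl,P): print(a,c.round(1),p.round(1))
if len(P)==2:
    d=P[0]-P[1];print("mid",np.mean(P,0).round(1),"len",np.linalg.norm(d).round(1),"ang",(np.degrees(np.arctan2(d[1],d[0]))%180).round(1))
    m=np.mean([c for _,c in bl],0).round().astype(int)
    Q=W[m[1]-2:m[1]+3,m[0]-2:m[0]+3];print("lid z",np.median(Q[...,2]).round(4))
    q=W[v-h:v+h,u-h:u+h].reshape(-1,3);q=q[(abs(q[:,2]-z)<.004)]
    A=np.c_[q[:,:2],np.ones(len(q))];k=np.linalg.lstsq(A,q[:,2],rcond=None)[0];print("slope deg",np.degrees(k[:2]).round(2),len(q))
E
python3 c.py top2.npz .080 246 257 30
```

```text
36 [234.9 247.6] [451.9 110.8]
37 [247.5 266.6] [411.5  85.6]
mid [431.7  98.2] len 47.6 ang 32.0
lid z 0.0812
slope deg [-0.14  0.17] 872
```

```bash
python3 - <<'E'
from h import *
f=dict(np.load("side0.npz"));g=dict(np.load("side2.npz"))
for val in (110,150,170):
  for a,w,z in ((f,(266,222,306,244),.012),(g,(264,198,310,226),.080),(f,(225,240,252,272),.068),(f,(302,178,338,205),.052)):
    print(val,z,[(int(n),c.round(1),(plane(a,[c],z+.0045)[0,:2]*1000).round(1)) for n,c in brass(a,w,140,val)])
E
```

```text
110 0.012 [(692, array([284.8, 232.9]), array([430.5,  95.9]))]
110 0.08 [(43, array([306.2, 200.6]), array([431. ,  14.1])), (487, array([284.8, 217.3]), array([429.1, 104.4]))]
110 0.068 [(616, array([236. , 257.7]), array([426.7, 282.9]))]
110 0.052 [(589, array([318. , 193.8]), array([442.7, -58.1]))]
150 0.012 [(23, array([276.6, 230.2]), array([453.2, 104.6])), (23, array([293.8, 233.3]), array([412.3,  79.1]))]
150 0.08 [(43, array([306.2, 200.6]), array([431. ,  14.1])), (27, array([277. , 212.8]), array([454.7, 106.6])), (27, array([294.9, 215.9]), array([413.8,  81.4])), (59, array([276.9, 223.9]), array([427.2, 137. ]))]
150 0.068 [(31, array([234.1, 247.7]), array([453.1, 264.5])), (31, array([237.2, 262.6]), array([413.7, 291.1])), (17, array([243.8, 270.7]), array([385.1, 296.7]))]
150 0.052 [(20, array([312.4, 185.4]), array([477.7, -75.2])), (22, array([328.3, 190. ]), array([432. , -92.9])), (250, array([315.1, 199.6]), array([433.2, -32.8]))]
170 0.012 [(20, array([276.7, 230.2]), array([453. , 104.3])), (21, array([293.8, 233.1]), array([412.6,  78.7]))]
170 0.08 [(43, array([306.2, 200.6]), array([431. ,  14.1])), (22, array([277.3, 213. ]), array([453.6, 106.9])), (22, array([294.9, 216.2]), array([413. ,  82.2])), (52, array([276.4, 224. ]), array([427.8, 138.2]))]
170 0.068 [(26, array([234. , 247.5]), array([453.7, 264.1])), (27, array([237.3, 262.7]), array([413.4, 291.2]))]
170 0.052 [(16, array([312.6, 185.4]), array([477.2, -75.4])), (22, array([328.3, 190. ]), array([432. , -92.9])), (19, array([304.1, 198.4]), array([458.4, -13.7])), (10, array([308.2, 193.8]), array([462.7, -37.5])), (70, array([323.6, 200.1]), array([414.9, -48.7])), (12, array([312.2, 203.3]), array([429.2, -14.6]))]
```

```bash
python3 -m crank '0 0 0.03 0.08 0 0 1;0 0 0.06 0.16 0 0 1;0 0 0.1 0.24 0 0 1;0 0 0.15 0.32 0 0 1;0 0 0.19 0.4 0 0 1;0 -0.02 0.19 0.48 0 0 1;0 -0.04 0.19 0.56 0 0 1;0 -0.04 0.19 0.64 0 0 1;0 -0.04 0.19 0.72 0 0 1;0 -0.04 0.19 0.8 0 0 1;0 -0.04 0.19 0.88 0 0 1;0 -0.04 0.19 0.96 0 0 1'; python3 n.py 453 -80.5 90 -67.3
```

```text
clock: 9.47
position: [0.4525, -0.0757, 0.1645]
eef_rot: [0.665, 0.248, -0.658, 0.252]
ft_force: [0.2, -0.5, -0.3]
gripper_width: 0.0854
t 9.47 pos [452.5 -75.7 164.5] jawyaw -48.6 tilt 0.64 w 85.4 F [ 0.2 -0.5 -0.3] q [ 0.63  0.22 -0.59  1.85  0.13  1.11 -0.85]
-67.3 shift [0.497 0.022 0.022] turn [ 0.208 -0.005 -0.005]
112.7 shift [0.497 0.022 0.022] turn [-1.792  0.007 -0.008]
```

```bash
python3 -m crank '0 0.02 0.02 0.07 -0.005 -0.005 1;0.1 0.02 0.02 0.14 -0.005 -0.005 1;0.25 0.02 0.02 0.208 -0.005 -0.005 1;0.45 0.02 0.02 0.208 -0.005 -0.005 1;0.5 0.02 0.02 0.208 -0.005 -0.005 1;0.5 0.02 0.02 0.208 -0.005 -0.005 1'; python3 n.py 453 -80.5 18 -67.3
```

```text
clock: 9.97
position: [0.4506, -0.0791, 0.0872]
eef_rot: [-0.691, -0.142, 0.695, -0.139]
ft_force: [-0.7, -0.0, -0.1]
gripper_width: 0.0855
t 9.97 pos [450.6 -79.1  87.2] jawyaw -67.1 tilt 0.37 w 85.5 F [-0.7 -0.  -0.1] q [ 0.57  0.32 -0.52  1.94  0.19  0.94 -1.21]
-67.3 shift [ 0.461  0.017 -0.013] turn [0.002 0.003 0.003]
112.7 shift [ 0.461  0.017 -0.013] turn [-1.998 -0.005  0.004]
```

```bash
python3 -m crank '0.15 0.015 -0.01 0.002 0.003 0.003 1;0.3 0.017 -0.013 0.002 0.003 0.003 1;0.42 0.017 -0.013 0.002 0.003 0.003 1;0.46 0.017 -0.013 0.002 0.003 0.003 1;0.46 0.017 -0.013 0.002 0.003 0.003 1;0.46 0.017 -0.013 0.002 0.003 0.003 1'; python3 n.py 453 -80.5 18 -67.3
```

```text
clock: 10.47
position: [0.4542, -0.0804, 0.0194]
eef_rot: [0.694, 0.139, -0.692, 0.14]
ft_force: [-0.1, -0.0, 0.1]
gripper_width: 0.0853
t 10.47 pos [454.2 -80.4  19.4] jawyaw -67.2 tilt 0.13 w 85.3 F [-0.1 -0.   0.1] q [ 0.52  0.42 -0.48  2.    0.27  0.78 -1.28]
-67.3 shift [ 0.009 -0.003  0.007] turn [ 0.001 -0.001 -0.001]
112.7 shift [ 0.009 -0.003  0.007] turn [-1.999e+00  1.000e-03 -2.000e-03]
```

```bash
python3 -m crank '0.005 0 0.005 0 0 0 -1;0.005 0 0.005 0 0 0 -1;0.005 0 0.005 0 0 0 -1;0.005 0 0.005 0 0 0 -1;0.005 0 0.005 0 0 0 -1;0.005 0 0.005 0 0 0 -1;0.005 0 0.005 0 0 0 -1;0.005 0 0.005 0 0 0 -1' 50; python3 n.py; python3 -m crank '-0.1 0 0 0 0 0 -1;-0.3 0 0 0 0 0 -1;-0.5 0 0 0 0 0 -1;-0.7 0 0 0 0 0 -1;-0.8 0 0 0 0 0 -1;-0.8 0 0 0 0 0 -1'; python3 n.py 432 97.5 135 -58.3
```

```text
clock: 11.13
position: [0.4552, -0.0815, 0.0202]
eef_rot: [0.695, 0.139, -0.691, 0.14]
ft_force: [-0.4, -0.9, 6.6]
gripper_width: 0.0515
t 11.13 pos [455.2 -81.5  20.2] jawyaw -67.3 tilt 0.34 w 51.5 F [-0.4 -0.9  6.6] q [ 0.53  0.42 -0.48  2.    0.27  0.78 -1.28]
clock: 11.63
position: [0.4572, -0.0814, 0.1436]
eef_rot: [0.698, 0.137, -0.689, 0.142]
ft_force: [0.5, -0.9, -2.1]
gripper_width: 0.0512
t 11.63 pos [457.2 -81.4 143.6] jawyaw -67.3 tilt 0.79 w 51.2 F [ 0.5 -0.9 -2.1] q [ 0.6   0.24 -0.54  1.87  0.14  1.06 -1.17]
-58.3 shift [ 0.052 -1.165 -0.306] turn [-0.099 -0.007 -0.006]
121.7 shift [ 0.052 -1.165 -0.306] turn [ 1.9   -0.009  0.01 ]
```

```bash
python3 -m crank '0 -0.2 -0.06 -0.03 0 0 -1;0 -0.4 -0.12 -0.06 0 0 -1;0 -0.6 -0.18 -0.1 -0.003 -0.003 -1;0 -0.8 -0.24 -0.1 -0.007 -0.006 -1;0 -0.95 -0.28 -0.1 -0.007 -0.006 -1;0 -1 -0.3 -0.1 -0.007 -0.006 -1;0 -1 -0.3 -0.1 -0.007 -0.006 -1'; python3 n.py 433.5 96.8 118 -58.2
```

```text
clock: 12.22
position: [0.4389, 0.077, 0.1416]
eef_rot: [-0.678, -0.196, 0.681, -0.195]
ft_force: [-0.3, 1.4, -2.1]
gripper_width: 0.0511
t 12.22 pos [438.9  77.  141.6] jawyaw -57.9 tilt 0.22 w 51.1 F [-0.3  1.4 -2.1] q [ 0.36  0.24 -0.66  1.9   0.16  1.07 -1.38]
-58.2 shift [ 0.158 -0.13  -0.04 ] turn [0.003 0.002 0.002]
121.8 shift [ 0.158 -0.13  -0.04 ] turn [-1.997 -0.003  0.002]
```

```bash
python3 -m crank '0 -0.07 -0.02 0 0 0 -1;0 -0.13 -0.04 0.003 0.002 0.002 -1;0.08 -0.13 -0.04 0.003 0.002 0.002 -1;0.15 -0.13 -0.04 0.003 0.002 0.002 -1;0.15 -0.13 -0.04 0.003 0.002 0.002 -1;0.15 -0.13 -0.04 0.003 0.002 0.002 -1'; python3 n.py 433.5 96.8 105 -58.2
python3 - <<'E'
from h import *
from bench import arm
f=arm.grab_frame("side"); np.savez("side3.npz",**f)
a=cv2.cvtColor(f["frame"],cv2.COLOR_RGB2BGR)[140:280,210:370]
cv2.imwrite("pics/side3.png",cv2.resize(a,None,fx=4,fy=4,interpolation=cv2.INTER_CUBIC))
E
```

```text
clock: 12.72
position: [0.4326, 0.0948, 0.1177]
eef_rot: [-0.679, -0.193, 0.681, -0.193]
ft_force: [-0.4, -0.1, -2.9]
gripper_width: 0.051
t 12.72 pos [432.6  94.8 117.7] jawyaw -58.3 tilt 0.17 w 51.0 F [-0.4 -0.1 -2.9] q [ 0.32  0.26 -0.67  1.93  0.19  1.01 -1.46]
-58.2 shift [ 0.085 -0.008 -0.013] turn [-0.001  0.002  0.   ]
121.8 shift [ 0.085 -0.008 -0.013] turn [ 1.999e+00  1.000e-03 -3.000e-03]
```

View pics/side3.png

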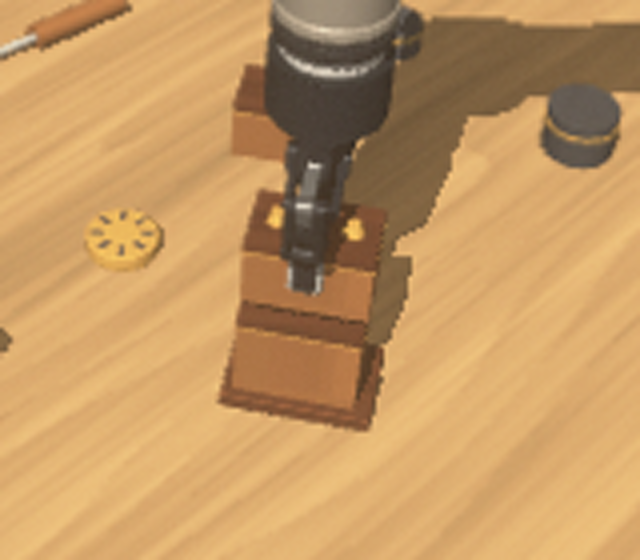

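```bash
python3 - <<'E'
from h import *
f=dict(np.load("side3.npz"))
L=[(int(n),c.round(1),(plane(f,[c],.1495+.0045)[0,:2]*1000).round(1)) for n,c in brass(f,(265,184,312,204),140,160)]
print(L)
E
```

```text
[(21, array([278.4, 193.8]), array([454., 108.])), (19, array([298.2, 197.2]), array([410.4,  81.2]))]
```

```bash
python3 -m crank '0.04 -0.002 -0.005 0 0 0 -1;0.06 -0.002 -0.007 0 0 0 -1;0.08 -0.002 -0.007 0 0 0 -1;0.09 -0.002 -0.007 0 0 0 -1;0.1 -0.002 -0.007 0 0 0 -1;0.11 -0.002 -0.007 0 0 0 -1;0.12 -0.002 -0.007 0 0 0 -1;0.125 -0.002 -0.007 0 0 0 -1;0.125 -0.002 -0.007 0 0 0 -1'; python3 n.py 433.5 95 100 -58.2
```

```text
clock: 13.52
position: [0.4344, 0.0962, 0.1004]
eef_rot: [-0.68, -0.193, 0.68, -0.193]
ft_force: [-1.8, -0.7, 2.6]
gripper_width: 0.0513
t 13.52 pos [434.4  96.2 100.4] jawyaw -58.3 tilt 0.04 w 51.3 F [-1.8 -0.7  2.6] q [ 0.3   0.29 -0.66  1.95  0.22  0.97 -1.48]
-58.2 shift [0.002 0.004 0.009] turn [-0.001  0.    -0.   ]
121.8 shift [0.002 0.004 0.009] turn [ 1.999e+00 -1.000e-03 -1.000e-03]
```

```bash
python3 -m crank '0.015 0 0 0 0 0 -1;0.015 0 0 0 0 0 -1;0.015 0 0 0 0 0 -1'; python3 n.py;  python3 -m crank '0 0 0 0 0 0 1;0 0 0 0 0 0 1;0 0 0 0 0 0 1;0 0 0 0 0 0 1;-0.2 0 0 0 0 0 1;-0.4 0 0 0 0 0 1;-0.6 0 0 0 0 0 1;-0.7 0 0 0 0 0 1;-0.7 0 0 0 0 0 1'; python3 n.py 500 180 200 -84
```

```text
clock: 13.77
position: [0.4344, 0.0963, 0.1003]
eef_rot: [-0.68, -0.192, 0.68, -0.194]
ft_force: [-7.3, -2.6, 16.4]
gripper_width: 0.0514
t 13.77 pos [434.4  96.3 100.3] jawyaw -58.3 tilt 0.13 w 51.4 F [-7.3 -2.6 16.4] q [ 0.3   0.29 -0.66  1.95  0.22  0.97 -1.48]
clock: 14.52
position: [0.4372, 0.0975, 0.2088]
eef_rot: [0.683, 0.192, -0.677, 0.194]
ft_force: [0.1, -0.2, -0.3]
gripper_width: 0.0853
t 14.52 pos [437.2  97.5 208.8] jawyaw -58.3 tilt 0.48 w 85.3 F [ 0.1 -0.2 -0.3] q [ 0.35  0.16 -0.69  1.8   0.11  1.21 -1.38]
-84.0 shift [ 0.062 -0.248 -0.645] turn [ 0.286 -0.005 -0.002]
96.0 shift [ 0.062 -0.248 -0.645] turn [-1.714  0.003 -0.007]
```

```bash
python3 -m crank '0 -0.07 -0.2 0.07 0 0 1;0 -0.14 -0.4 0.14 0 0 1;0 -0.2 -0.6 0.21 0 0 1;0 -0.3 -0.8 0.28 0 0 1;0 -0.4 -0.97 0.286 -0.005 -0.002 1;0 -0.4 -0.97 0.286 -0.005 -0.002 1'; python3 n.py 629 268 100 -84
python3 - <<'E'
from h import *
from bench import arm
for n in("side","top"):
    f=arm.grab_frame(n); np.savez(f"{n}4.npz",**f)
    cv2.imwrite(f"pics/{n}4.png",cv2.cvtColor(f["frame"],cv2.COLOR_RGB2BGR))
f=dict(np.load("side0.npz"))
print([(int(n),c.round(1),(plane(f,[c],.036+.0045)[0,:2]*1000).round(1)) for n,c in brass(f,(174,210,208,238),140,160)])
f=dict(np.load("side4.npz"))
print([(int(n),c.round(1),(plane(f,[c],.132+.0045)[0,:2]*1000).round(1)) for n,c in brass(f,(262,180,312,215),140,160)])
E
python3 c.py top4.npz .132 243 260 30
```

```text
clock: 15.02
position: [0.5296, 0.2316, 0.207]
eef_rot: [-0.705, -0.041, 0.707, -0.037]
ft_force: [0.3, 0.7, 0.3]
gripper_width: 0.0859
t 15.02 pos [529.6 231.6 207. ] jawyaw -83.7 tilt 0.34 w 85.9 F [0.3 0.7 0.3] q [-0.    0.45 -0.63  1.45  0.26  1.32 -2.11]
-84.0 shift [ 0.713 -0.164 -0.687] turn [0.004 0.001 0.003]
96.0 shift [ 0.713 -0.164 -0.687] turn [-1.996 -0.005  0.002]
[(22, array([183.4, 215.8]), array([655.1, 267.8])), (115, array([183.3, 230.4]), array([611.6, 302.4])), (23, array([196. , 223.8]), array([607.1, 262.3]))]
[(24, array([288. , 180.5]), array([484.3,  34.9])), (29, array([277.9, 198.8]), array([454.2, 108.2])), (24, array([296.1, 202.1]), array([413.4,  83.7])), (152, array([281.5, 211.9]), array([415.6, 137. ]))]
36 [232.6 248.4] [452.1 112.4]
45 [246.  268.6] [411.4  87. ]
mid [431.7  99.7] len 48.0 ang 32.1
lid z 0.1326
slope deg [-0.22  0.03] 971
```

View pics/side4.png

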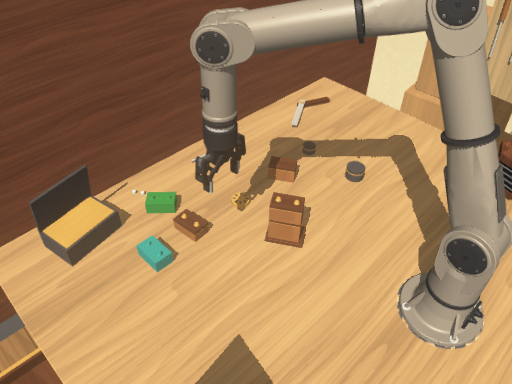

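View pics/top4.png

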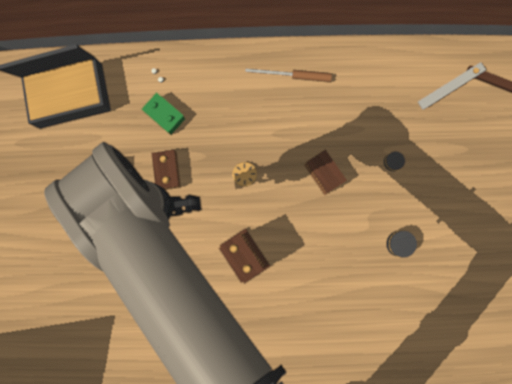

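```bash
python3 -m crank '0 -0.05 -0.2 0 0 0 1;0.1 -0.1 -0.4 0 0 0 1;0.3 -0.16 -0.6 0.004 0.001 0.003 1;0.5 -0.16 -0.69 0.004 0.001 0.003 1;0.7 -0.16 -0.69 0.004 0.001 0.003 1;0.7 -0.16 -0.69 0.004 0.001 0.003 1;0.7 -0.16 -0.69 0.004 0.001 0.003 1'; python3 n.py 630 267 6 -84
```

```text
clock: 15.7
position: [0.6268, 0.2583, 0.0995]
eef_rot: [-0.704, -0.032, 0.709, -0.038]
ft_force: [0.1, 0.2, 1.6]
gripper_width: 0.0853
t 15.7 pos [626.8 258.3  99.5] jawyaw -84.3 tilt 0.66 w 85.3 F [0.1 0.2 1.6] q [-0.11  0.74 -0.56  1.27  0.39  1.25 -2.14]
-84.0 shift [ 0.623 -0.061 -0.032] turn [-0.003  0.005 -0.005]
96.0 shift [ 0.623 -0.061 -0.032] turn [ 1.997 -0.008 -0.008]
```

```bash
python3 -m crank '0 -0.06 -0.032 -0.003 0.005 -0.005 1;0.1 -0.06 -0.032 -0.003 0.005 -0.005 1;0.25 -0.06 -0.032 -0.003 0.005 -0.005 1;0.35 -0.06 -0.032 -0.003 0.005 -0.005 1;0.35 -0.06 -0.032 -0.003 0.005 -0.005 1;0.35 -0.06 -0.032 -0.003 0.005 -0.005 1'; python3 n.py 630 267 6 -84
```

```text
clock: 16.2
position: [0.6309, 0.2678, 0.049]
eef_rot: [0.707, 0.037, -0.705, 0.037]
ft_force: [-0.9, 1.6, 0.4]
gripper_width: 0.0855
t 16.2 pos [630.9 267.8  49. ] jawyaw -84.0 tilt 0.13 w 85.5 F [-0.9  1.6  0.4] q [-0.12  0.79 -0.54  1.31  0.41  1.15 -2.16]
-84.0 shift [0.287 0.005 0.007] turn [ 0.    -0.001  0.   ]
96.0 shift [0.287 0.005 0.007] turn [-2.    -0.    -0.002]
```

```bash
python3 -m crank '0.1 0 0 0 0 0 1;0.2 0.005 0.005 0 0 0 1;0.26 0.005 0.005 0 0 0 1;0.28 0.005 0.005 0 0 0 1;0.28 0.005 0.005 0 0 0 1;0.28 0.005 0.005 0 0 0 1'; python3 n.py 630 267 6 -84
```

```text
clock: 16.7
position: [0.6311, 0.2676, 0.0084]
eef_rot: [0.708, 0.038, -0.705, 0.036]
ft_force: [-0.8, -0.6, 0.1]
gripper_width: 0.0853
t 16.7 pos [631.1 267.6   8.4] jawyaw -84.0 tilt 0.25 w 85.3 F [-0.8 -0.6  0.1] q [-0.12  0.83 -0.53  1.34  0.43  1.08 -2.18]
-84.0 shift [0.016 0.003 0.008] turn [-0.    -0.003  0.001]
96.0 shift [0.016 0.003 0.008] turn [2.e+00 1.e-03 4.e-03]
```

```bash
python3 -m crank '0.01 0 0.005 0 0 0 -1;0.01 0 0.005 0 0 0 -1;0.01 0 0.005 0 0 0 -1;0.01 0 0.005 0 0 0 -1;0.01 0 0.005 0 0 0 -1;0.01 0 0.005 0 0 0 -1;0.01 0 0.005 0 0 0 -1;0.01 0 0.005 0 0 0 -1' 50; python3 n.py; python3 -m crank '-0.1 0 0 0 0 0 -1;-0.3 0 0 0 0 0 -1;-0.5 0 0 0 0 0 -1;-0.7 0 0 0 0 0 -1;-0.9 0 0 0 0 0 -1;-1 0 0 0 0 0 -1;-1 0 0 0 0 0 -1;-1 0 0 0 0 0 -1'; python3 n.py 434 98 190 -58.2
```

```text
clock: 17.37
position: [0.6312, 0.2676, 0.008]
eef_rot: [0.708, 0.038, -0.704, 0.036]
ft_force: [0.3, 0.2, 6.5]
gripper_width: 0.0514
t 17.37 pos [631.2 267.6   8. ] jawyaw -84.0 tilt 0.36 w 51.4 F [0.3 0.2 6.5] q [-0.12  0.83 -0.53  1.34  0.44  1.08 -2.18]
clock: 18.03
position: [0.63, 0.2675, 0.1574]
eef_rot: [0.708, 0.038, -0.704, 0.036]
ft_force: [-0.6, -0.5, -3.5]
gripper_width: 0.0508
t 18.03 pos [630.  267.5 157.4] jawyaw -84.0 tilt 0.33 w 50.8 F [-0.6 -0.5 -3.5] q [-0.11  0.7  -0.57  1.19  0.37  1.35 -2.12]
-58.2 shift [-0.227  0.986  1.416] turn [-0.287 -0.004  0.   ]
121.8 shift [-0.227  0.986  1.416] turn [1.713 0.    0.005]
```

```bash
python3 -m crank '-0.05 0.1 0.14 -0.04 0 0 -1;-0.1 0.2 0.28 -0.08 0 0 -1;-0.15 0.3 0.42 -0.12 0 0 -1;-0.17 0.4 0.56 -0.16 0 0 -1;-0.17 0.5 0.7 -0.2 0 0 -1;-0.17 0.6 0.85 -0.24 0 0 -1;-0.17 0.7 0.99 -0.287 -0.004 0 -1;-0.17 0.7 0.99 -0.287 -0.004 0 -1;-0.17 0.7 0.99 -0.287 -0.004 0 -1'; python3 n.py 434 98 175 -58.2
```

```text
clock: 18.78
position: [0.491, 0.1451, 0.1792]
eef_rot: [-0.678, -0.193, 0.682, -0.193]
ft_force: [0.2, 0.2, -2.3]
gripper_width: 0.051
t 18.78 pos [491.  145.1 179.2] jawyaw -58.3 tilt 0.35 w 51.0 F [ 0.2  0.2 -2.3] q [ 0.26  0.36 -0.75  1.67  0.26  1.22 -1.57]
-58.2 shift [0.031 0.068 0.488] turn [-0.001  0.004  0.001]
121.8 shift [0.031 0.068 0.488] turn [ 1.999e+00  1.000e-03 -6.000e-03]
```

```bash
python3 -m crank '0 0.02 0.15 0 0 0 -1;0 0.04 0.3 0 0.004 0 -1;0.02 0.068 0.42 0 0.004 0.001 -1;0.03 0.068 0.488 0 0.004 0.001 -1;0.03 0.068 0.488 0 0.004 0.001 -1;0.1 0.068 0.488 0 0.004 0.001 -1;0.14 0.068 0.488 0 0.004 0.001 -1;0.14 0.068 0.488 0 0.004 0.001 -1'; python3 n.py 434 98.3 150 -58.2
python3 - <<'E'
from h import *
from bench import arm
f=arm.grab_frame("side"); np.savez("side5.npz",**f)
print([(int(n),c.round(1),(plane(f,[c],.152-.0+.036+.0045)[0,:2]*1000).round(1)) for n,c in brass(f,(262,165,312,200),140,160)])
a=cv2.cvtColor(f["frame"],cv2.COLOR_RGB2BGR)[120:260,210:370]
cv2.imwrite("pics/side5.png",cv2.resize(a,None,fx=4,fy=4,interpolation=cv2.INTER_CUBIC))
E
```

```text
clock: 19.45
position: [0.4332, 0.0986, 0.1567]
eef_rot: [-0.679, -0.194, 0.681, -0.193]
ft_force: [-0.8, -0.4, -2.2]
gripper_width: 0.0511
t 19.45 pos [433.2  98.6 156.7] jawyaw -58.2 tilt 0.17 w 51.1 F [-0.8 -0.4 -2.2] q [ 0.4   0.23 -0.77  1.87  0.18  1.11 -1.45]
-58.2 shift [ 0.044  0.005 -0.003] turn [-0.     0.001  0.001]
121.8 shift [ 0.044  0.005 -0.003] turn [ 2.     0.002 -0.002]
[(124, array([273.5, 173. ]), array([488.8,  91.7])), (20, array([277.6, 184. ]), array([452.6, 115.6])), (19, array([298.2, 187.3]), array([409. ,  88.1])), (73, array([274.3, 196.4]), array([427.3, 154.9])), (27, array([296.4, 198.3]), array([386. , 121.7]))]
```

View pics/side5.png

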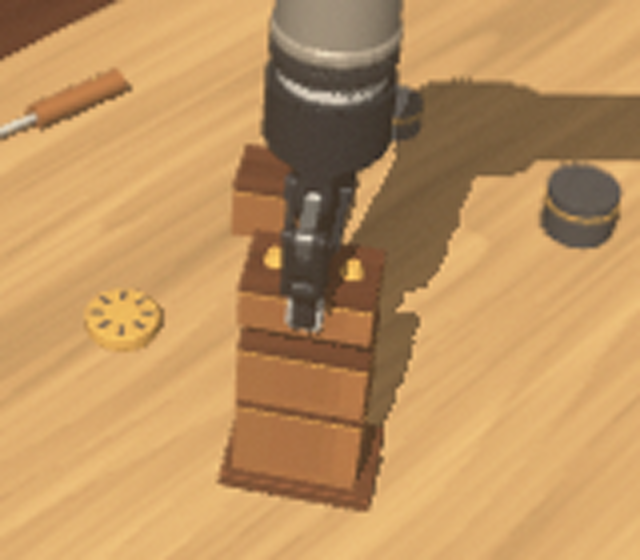

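```bash
python3 -m crank '0.03 0.007 0 0 0 0 -1;0.05 0.007 0 0 0 0 -1;0.06 0.007 0 0 0 0 -1;0.07 0.007 0 0 0 0 -1;0.08 0.007 0 0 0 0 -1;0.09 0.007 0 0 0 0 -1;0.1 0.007 0 0 0 0 -1;0.11 0.007 0 0 0 0 -1;0.115 0.007 0 0 0 0 -1;0.115 0.007 0 0 0 0 -1'; python3 n.py 434 98 140 -58.2
```

```text
clock: 20.33
position: [0.4341, 0.0978, 0.1402]
eef_rot: [-0.68, -0.194, 0.681, -0.193]
ft_force: [-0.6, 0.4, -2.5]
gripper_width: 0.0509
t 20.33 pos [434.1  97.8 140.2] jawyaw -58.2 tilt 0.11 w 50.9 F [-0.6  0.4 -2.5] q [ 0.39  0.26 -0.76  1.9   0.2   1.07 -1.47]
-58.2 shift [ 0.001 -0.002  0.   ] turn [-0.     0.001  0.001]
121.8 shift [ 0.001 -0.002  0.   ] turn [ 2.e+00  1.e-03 -1.e-03]
```

Not yet in contact; press on gently.

```bash
python3 -m crank '0.008 0 0 0 0 0 -1;0.015 0 0 0 0 0 -1;0.015 0 0 0 0 0 -1;0.02 0 0 0 0 0 -1;0.02 0 0 0 0 0 -1;0.02 0 0 0 0 0 -1'; python3 n.py
```

```text
clock: 20.83
position: [0.4347, 0.0982, 0.1399]
eef_rot: [-0.68, -0.193, 0.68, -0.194]
ft_force: [-7.0, -2.5, 16.1]
gripper_width: 0.0512
t 20.83 pos [434.7  98.2 139.9] jawyaw -58.2 tilt 0.04 w 51.2 F [-7.  -2.5 16.1] q [ 0.39  0.26 -0.76  1.9   0.2   1.07 -1.47]
```

```bash
python3 -m crank '0 0 0 0 0 0 1;0 0 0 0 0 0 1;0 0 0 0 0 0 1;0 0 0 0 0 0 1;-0.2 0 0 0 0 0 1;-0.4 0 0 0 0 0 1;-0.6 0 0 0 0 0 1;-0.6 0 0 0 0 0 1'; python3 n.py 450 -60 220 -58; python3 -m crank '0 0.2 0.1 0 0 0 1;0 0.4 0.2 0 0 0 1;0 0.6 0.3 0 0 0 1;0 0.8 0.4 0 0 0 1;0 1 0.5 0 0 0 1;0 1 0.5 0 0 0 1;0 1 0.5 0 0 0 1;0 1 0.5 0 0 0 1'
python3 - <<'E'
from h import *
from bench import arm
for n in("side","top"):
    f=arm.grab_frame(n); np.savez(f"{n}6.npz",**f)
    cv2.imwrite(f"pics/{n}6.png",cv2.cvtColor(f["frame"],cv2.COLOR_RGB2BGR))
f=dict(np.load("side6.npz"))
print([(int(n),c.round(1),(plane(f,[c],.168+.0045)[0,:2]*1000).round(1)) for n,c in brass(f,(262,170,312,205),140,160)])
E
python3 c.py top6.npz .168 241 262 30
```

```text
clock: 21.5
position: [0.4384, 0.0997, 0.2352]
eef_rot: [0.684, 0.193, -0.676, 0.194]
ft_force: [0.8, 1.2, -0.0]
gripper_width: 0.0853
t 21.5 pos [438.4  99.7 235.2] jawyaw -58.2 tilt 0.61 w 85.3 F [ 0.8  1.2 -0. ] q [ 0.44  0.16 -0.78  1.75  0.12  1.28 -1.39]
-58.0 shift [0.101 0.945 0.496] turn [-0.003 -0.006 -0.003]
122.0 shift [0.101 0.945 0.496] turn [ 1.997 -0.005  0.01 ]
clock: 22.17
position: [0.4534, -0.0667, 0.2345]
eef_rot: [0.684, 0.193, -0.677, 0.194]
ft_force: [0.2, 0.2, 0.2]
gripper_width: 0.0852
[(269, array([281.1, 175.1]), array([485. ,  65.2])), (29, array([277.7, 188.7]), array([455. , 110.9])), (27, array([296.6, 191.7]), array([414.4,  85.4])), (157, array([281.7, 201.8]), array([415.5, 139.5]))]
44 [230.5 248.6] [453.  114.3]
45 [244.3 269.4] [412.7  89.1]
mid [432.9 101.7] len 47.5 ang 32.1
lid z 0.168
slope deg [-0.19  0.03] 1064
```

View pics/side6.png

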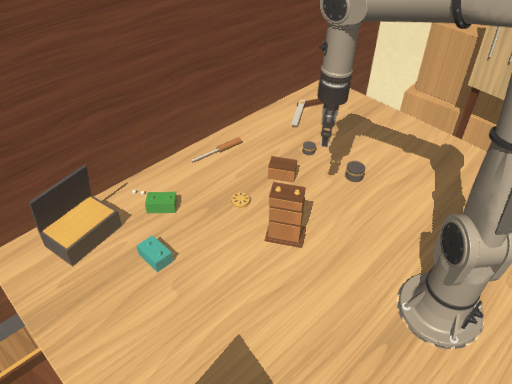

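View pics/top6.png

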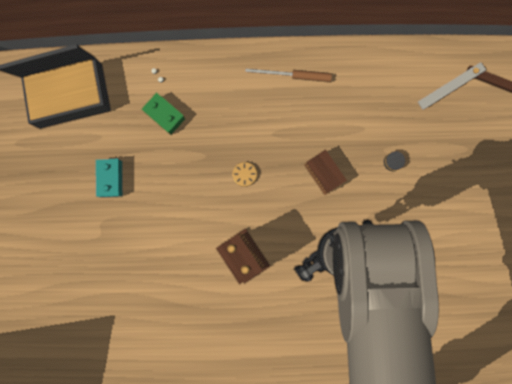

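```bash
python3 -m crank '0 0 0 0 0 0 1;0 0 0 0 0 0 1;0 0 0 0 0 0 1'; python3 -c "
from bench import arm
print(arm.finish_job())"
```

```text
clock: 22.52
position: [0.4536, -0.0646, 0.235]
eef_rot: [0.683, 0.195, -0.676, 0.196]
ft_force: [-0.4, 1.1, -0.2]
gripper_width: 0.0851
the job is handed in; nothing more can be done
None
```

I stacked the three lugged boxes on the mahogany foot one at a time, deep, then middle, then shallow, pressing each one down gently. I handed the job in at about 22.5 s with the gripper open and well clear.

**Heights:** the lid tops measured 81.2, 132.6 and 168.0 mm, against 80, 132 and 168 mm for fully seated boxes. The deep box had also read 1 mm high on the bench.

**Squareness:** the top lid is level to within 0.2° and turned 32.1°, against 31.8° for the foot.

**Force:** the highest wrist reading I saw was about 22 N.

**Other objects:** in the last pictures the plain box, pitch pipe and tins look where they were. I judged this by eye. The big tin was hidden in the top view, so I checked it only from the side.

**One disagreement:** both cameras put the deep box about 3 mm off the foot's measured centre, and the lids above it at most about 2 mm further off. That is roughly the play in the lugs plus the 2 mm camera calibration. The heights still show every box locked down.

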